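Shoe and set the tumbler's levelling foot

TASK

The foot on the bench tumbler's outrigger hangs in the air. Slide the loose steel shoe plate under it, flat on the table with its square rubber pad centred under the foot, let go of the plate, then screw the foot down with its hex hand nut (clockwise) until it just bears on the pad: a light, definite touch that stays when you let go, never jammed down hard. Leave the other things on the table where they are.

Things in the scene. Friction and masses are not known exactly. Their poses are not given: they have to be found in the camera images.
- machine: bench tumbler, fixed. Origin: the table point straight under the foot's screw axis; z up. Housing (220 mm along x, 240 along y, 200 high, drum up to 365) on the -y side, its near face 185 mm from the screw axis. A flat outrigger bar (40 mm wide, 50 to 62 mm above the table) runs along y from the housing to 22 mm past the screw axis; a 32 mm round boss on it reaches 70 mm
- spindle: upright screw of the foot; origin on the screw axis, 76 mm above the table at the start. Carries the hand nut above the bar and a round black rubber sole, 50 mm across, below it; all three turn and descend as one. Soles are worn unequally (not measured): at the start the underside is 13 to 16.5 mm above the table, so 3 to 6.5 mm above the pad when the shoe is under it
- handnut (a joint): turn of the hand nut, rad, 0 at the start, growing clockwise seen from above, up to 9; nut, screw and sole go down 1.5 mm per rad. Thread friction 0.05 N m; it stays where left. Once the sole bears on the pad its rubbing adds roughly 0.01 to 0.02 N m per newton of load, and the rubber takes up about 20 N per rad
- nut_grip (a point): point on the screw axis in the hex hand nut at the height to grip it: 98 mm above the table at the start, 14 mm under the nut's top, 22 mm above its underside. Dark steel hexagon 34 mm across flats, 36 mm high; at joint value 0 one pair of flats faces along the machine's x axis, and so on every 60 degrees
- shoe: shoe plate, loose, bare steel, about 0.45 kg: 72 mm (x) by 170 (y) by 8, from y = -35 to +135 mm. Origin on its underside below the centre of a square black rubber pad (66 mm, 2 mm proud). An upright fin stands at y = +110 mm (12 mm thick along x, 44 long along y, top 60 mm high). With the fin pointing away from the housing there is room for the hand
- pad_top (a point): centre of the pad's top face, 10 mm above the plate's underside
- fin_grip (a point): point in the middle of the fin, 46 mm above the plate's underside, to pinch across its 12 mm
- wood_box: bystander: small open wooden box, 110 x 110 x 55 mm; origin under its centre
- bowl: bystander: white bowl 90 mm across, 45 mm high; origin under its centre
- jar: bystander: amber jar 60 mm across, 90 mm high; origin under its centre
- spare_foot: bystander: spare levelling foot standing on the table, 50 mm round sole with a hex on it, 42 mm high; origin under its centre
- weight: bystander: brass balance weight 36 mm across, 46 mm high; origin under its centre
- wrench: bystander: steel wrench lying flat, about 180 mm long
Mind the look-alikes: they are no part of the job. Several things have the shape of the shoe; the one meant has the colours described above.

How it is judged:
On the way:
1. the shoe lies flat under the foot, pad centred within 10 mm, let go, the foot not yet bearing (horizontal distance between pad_top and spindle below 0.01 m and height (world z) of shoe below 0.003 m and angle between shoe's own z axis and vertical below 0.03 rad and contact force between the fingers and shoe below 0.1 N and contact force between spindle and shoe below 0.5 N), for 0.2 s.
At the end, for the whole second after the job is handed in: the foot bears on the shoe's pad with 1.5 to 15 N, pad centre within 12 mm of the screw axis, the shoe flat on the table and at rest (horizontal distance between pad_top and spindle below 0.012 m and angle between shoe's own z axis and vertical below 0.03 rad and height (world z) of shoe below 0.003 m and contact force between spindle and shoe between 1.5 and 15 N and linear speed of shoe below 0.01 m/s); the robot touches nothing.
It fails at once if the foot is pressed on the shoe with more than 30 N (contact force between spindle and shoe above 30 N).
It fails at once if a bystander is moved more than 30 mm (distance of any of wood_box, bowl, jar, spare_foot, weight, wrench from where it was at the start of the episode above 0.03 m).
It also fails if it takes over 72 s, if anything falls off the work surface, if the arm or the gripper's body presses on something with over 40 N, if the wrist force passes 120 N, or if a joint passes its speed limit or range.

ROBOT

A 6-joint arm with a two-finger parallel gripper is mounted at the origin on the work surface. World frame = base frame: x ahead of the robot, y to its left, z up, the work surface at z = 0. Lengths are in m, angles in rad, forces in N, time in s.
With the tool pointing down it reaches from about 0.3 to 0.775 m from the base axis. Payload 14.6 kg.
Tool frame: the origin (TCP) lies at the very end of the fingers, on their centre line; the grasp point (between the pads) lies 19 mm behind it (ctrl.hold_point_z is the z of the grasp point in the tool frame, in m); z points along the fingers, y is the direction in which the jaws open and shut (so a half turn about z gives the same grasp; the last joint's range is limited). The gripper opens to 94 mm and grips with 3 to 60 N. Pads are 16 mm wide; open, the fingers measure 119 mm over their backs; the gripper's body (75 mm by 177 mm) begins 78 mm behind the grasp point.
Start: joints at [-1.36, 0.3, 1.521, -0, 1.321, -0.067], TCP at [0.151, -0.529, 0.205] pointing down, gripper open.
Joint ranges: [-3.03, 3.03], [-0.79, 2.21], [0.23, 2.52], [-1.04, 4.18], [0, 3.07], [-2.55, 2.55]. Speed limits (rad/s): [2.22, 2.22, 2.57, 3.14, 3.14, 3.14].

INTERFACE

Orientations are given as [roll, pitch, yaw] about the fixed x, y, z axes, in that order (R = Rz(yaw) Ry(pitch) Rx(roll)).
In Python, from station import ctrl, cams, hand_in gives the robot as it stands.
- The arm moves only by the tool servo_tool, never from a script. Its argument "rows" is a list of rows, each a list of 7 numbers: the shift along the world's x, y, z in m, then the turn, a rotation vector about the world's x, y, z in rad, then the gripper command: -1 is shut, 1 is fully open, values between are in proportion. A call has exactly 8 rows; each row is the pose to reach, as a shift and turn from the pose measured when the call began; what a row does not reach only later rows make up. A row lasts 1/12 s, in which the tool goes at most 41.7 mm and 7.16 degrees, less where a joint would pass 70% of its speed; a pose out of reach is approached as far as the arm can. A call with a gripper value outside its range is refused whole. The fingers move at their own pace and stop on an object; "newtons" is the grip in N (left out, the last holds). Time passes only in rows, so rows that repeat a pose let the fingers close, or fill a call up. It gives the time, the measured TCP pose, the force and the opening at its end, in the units of the state.
- ctrl.get_obs(): the state, without advancing time (a new reading comes with each control period).
- cams.camera(name): name is "side" or "top"; returns a dict with "image" (420x560x3 uint8, red, green, blue), "depth" (420x560 float32, m along the optical axis (not along the pixel's ray), 0 where there is no reading), "fx", "fy", "cx", "cy" (pixels), "dist_coeffs" ([k1, k2, p1, p2, k3] as OpenCV has them; the pictures are not rectified), "rvec" (rotation vector, rad) and "tvec" (3), from world to camera coordinates, as OpenCV has them. Camera axes: x right, y down, z forward; pixel columns grow to the right and rows downward; lengths in m; the calibration is good to about 2 mm. A picture is of the moment at which its call begins.
- hand_in(): hands the job in, once; it reports no verdict.
Trained networks look in a picture, given as the dict that the camera call returned (one of the last four; its "shot" number tells which), for a name from the list of things; names that differ only in an ending like _2 or _b are one class to them, and where a whole thing is asked for, a point or a joint stands for the part that bears it (a point fixed in the world has none). Each returns a list of dicts, best first, with "p" (0 to 1); they miss things now and then, are a little off and sometimes report something else, mostly with a low value. They report only what shows in the picture. A call takes as long as a camera call. They do not tell look-alikes from the thing itself.
- cams.spot_in(picture, name): "box" ([left, top, right, bottom] as shares, 0 to 1, of the picture: columns of its width, rows of its height, round what is visible of it).
- cams.place_of(picture, name): "at" ([column, row] as shares, 0 to 1, of the picture: columns of its width, rows of its height: a listed point, or the origin of a listed thing).
The state is a dict: "time_s": time; "qpos": joint angles; "joint_vel": joint speeds; "tau": joint torques, N m; "ee_pos": TCP position; "eef_rot": TCP orientation; "force": force on the tool from outside, world axes, zero at the start; "moment": the same for the moment, N m; "grip_width": finger opening in m.
Only numpy, scipy, OpenCV 4.12 (cv2) and the standard library are available. Lean on these libraries where they do the work, as an engineer would, in place of code of your own. Each camera call takes 0.05 s, during which the arm holds its last target.

## Working session

There is one attempt and no reset: what is moved stays moved. The work goes in short steps, Python scripts to look and compute and a tool call to move; the robot and the scene stay as the last step left them, time stands still between calls to the robot, and variables do not carry over. Pictures are saved under pics/ and viewed, and the job is handed in when it is done.

Besides the shell and the picture viewer there is one more tool, called after "Call:" as name(argument=value, ...) on one line, values as JSON. servo_tool: Moves the arm, as the interface text tells. Its arguments: {"type":"object","properties":{"rows":{"type":"array"},"newtons":{"type":"number"}},"required":["rows"]}

```bash
mkdir -p pics; cat > h.py <<'E'
import numpy as np, cv2, pickle
from station import ctrl, cams, hand_in
def shot(n,tag):
    p=cams.camera(n); cv2.imwrite(f'pics/{tag}.png',cv2.cvtColor(p['image'],cv2.COLOR_RGB2BGR)); pickle.dump(p,open(f'pics/{tag}.pkl','wb')); return p
def K(p): return np.array([[p['fx'],0,p['cx']],[0,p['fy'],p['cy']],[0,0,1.]])
def ray(p,uv):
    u=cv2.undistortPoints(np.array([[uv]],float),K(p),np.array(p['dist_coeffs'],float))[0,0]
    R=cv2.Rodrigues(np.array(p['rvec'],float))[0]; t=np.array(p['tvec'],float).ravel()
    return -R.T@t, R.T@np.array([u[0],u[1],1.])
def atz(p,uv,z):
    o,d=ray(p,uv); return o+d*(z-o[2])/d[2]
def dep(p,uv):
    o,d=ray(p,uv); return o+d*p['depth'][int(round(uv[1])),int(round(uv[0]))]
def proj(p,X):
    return cv2.projectPoints(np.array(X,float).reshape(-1,3),np.array(p['rvec'],float),np.array(p['tvec'],float),K(p),np.array(p['dist_coeffs'],float))[0][:,0]
def cloud(p):
    h,w=p['depth'].shape; v,u=np.mgrid[:h,:w]
    uv=np.stack([u,v],-1).reshape(-1,1,2).astype(float)
    n=cv2.undistortPoints(uv,K(p),np.array(p['dist_coeffs'],float))[:,0]
    d=p['depth'].reshape(-1,1); c=np.hstack([n*d,d])
    R=cv2.Rodrigues(np.array(p['rvec'],float))[0]; t=np.array(p['tvec'],float).ravel()
    X=(c-t)@R; X[d[:,0]==0]=np.nan
    return X.reshape(h,w,3)
E
python3 - <<'E'
from h import *
for n in ('top','side'):
    p=shot(n,n+'0'); print(n,ray(p,(280,210)))
    for nm in ('machine','spindle','nut_grip','shoe','pad_top','fin_grip','wood_box','bowl','jar','spare_foot','weight','wrench'):
        print(nm,[(round(d['p'],2),[round(d['at'][0]*560),round(d['at'][1]*420)]) for d in cams.place_of(p,nm)][:4])
print(ctrl.get_obs(), ctrl.hold_point_z)
E
```

```text
top (array([0.27590284, 0.26561177, 1.18797305]), array([ 0.22895019, -0.0108945 , -0.97337998]))
machine [(0.71, [403, 191])]
spindle [(0.63, [414, 191]), (0.15, [392, 273])]
nut_grip [(0.65, [415, 182])]
shoe [(0.85, [291, 224]), (0.66, [139, 252]), (0.64, [330, 322])]
pad_top [(0.87, [290, 225]), (0.85, [139, 251]), (0.78, [328, 318])]
fin_grip [(0.9, [241, 230]), (0.88, [178, 259]), (0.61, [280, 310])]
wood_box [(0.69, [290, 118])]
bowl [(0.76, [390, 274])]
jar [(0.74, [366, 114])]
spare_foot [(0.86, [336, 146]), (0.58, [291, 225])]
weight [(0.51, [404, 138])]
wrench [(0.82, [216, 314]), (0.71, [290, 224]), (0.7, [291, 118])]
side (array([0.32363414, 1.30718519, 0.90356634]), array([ 0.14837929, -0.77787123, -0.61077513]))
machine [(0.59, [218, 176])]
spindle [(0.6, [287, 151])]
nut_grip [(0.7, [282, 144]), (0.51, [335, 194])]
shoe [(0.97, [270, 325]), (0.7, [286, 230])]
pad_top [(0.7, [269, 321]), (0.64, [281, 224]), (0.57, [368, 219])]
fin_grip [(0.93, [292, 278]), (0.7, [361, 231])]
wood_box []
bowl [(0.69, [335, 190])]
jar [(0.63, [221, 177])]
spare_foot [(0.54, [233, 192])]
weight [(0.47, [246, 164]), (0.46, [234, 193]), (0.38, [282, 224])]
wrench [(0.8, [347, 288])]
{'time_s': 1.3, 'qpos': array([-1.35962156e+00,  2.99890284e-01,  1.52101935e+00, -1.92895652e-05,
        1.32072691e+00, -6.65873746e-02]), 'joint_vel': array([ 0.00073538,  0.00111898, -0.00101955, -0.00150943, -0.00041319,
        0.00145957]), 'tau': array([ 7.92333394e-04, -5.31659460e+01, -3.52916014e+01,  7.09146657e-02,
        2.12742307e-02,  6.45441204e-06]), 'ee_pos': array([ 0.15080599, -0.52889474,  0.20544272]), 'eef_rot': array([-3.14154762e+00,  1.57276971e-05,  2.77766915e-01]), 'force': array([-0.11666484,  0.64110851, -0.10839154]), 'moment': array([-0.0303828 ,  0.01861133, -0.007646  ]), 'grip_width': 0.09410933744477956} -0.0188
```

View pics/top0.png

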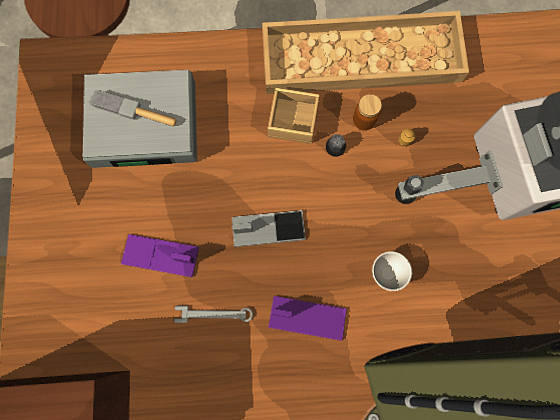

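View pics/side0.png

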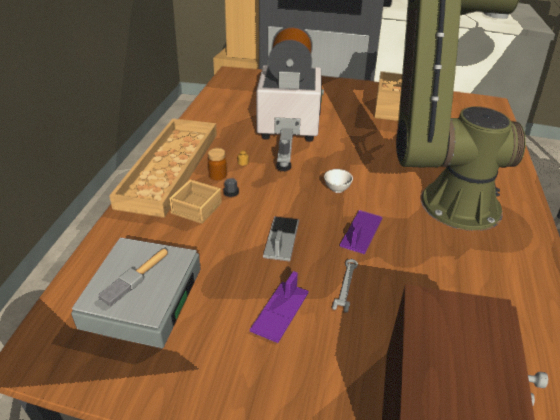

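The top view shows the steel shoe at about (270,228), with its black pad on the right (290,226) and the fin on the left (245,230). The foot and nut are at (412,187). The purple plates are look-alikes. Next I'll measure the poses.

```bash
python3 - <<'E'
from h import *
for n in ('top','side'):
    p=pickle.load(open(f'pics/{n}0.pkl','rb'))
    X=cloud(p); im=p['image'].astype(int)
    np.set_printoptions(precision=4,suppress=True)
    box=dict(top=(222,200,315,255),side=(258,210,305,265))[n]
    l,t,r,b=box; S=X[t:b,l:r].reshape(-1,3); 
    print(n,'table z',np.nanmedian(X[(slice(285,300),slice(220,260)) if n=='top' else (slice(240,260),slice(215,250))][...,2]))
    m=(S[:,2]>0.004)&(S[:,2]<0.016); A=S[m]
    rc=cv2.minAreaRect(A[:,:2].astype(np.float32)*1000); print('plate rect mm',rc,cv2.boxPoints(rc).tolist(),m.sum())
    m=(S[:,2]>0.035)&(S[:,2]<.07); A=S[m]; rc=cv2.minAreaRect(A[:,:2].astype(np.float32)*1000); print('fin',rc,A.mean(0),A[:,2].max(),m.sum())
    # machine
    l,t,r,b=dict(top=(385,150,520,215),side=(265,110,305,175))[n]
    S=X[t:b,l:r].reshape(-1,3)
    m=(S[:,2]>0.105)&(S[:,2]<.116); 
    A=S[m]
    print('nut',A.mean(0),m.sum(),A.min(0),A.max(0))
    m=(S[:,2]>0.055)&(S[:,2]<.066); A=S[m]
    if m.sum()>5:
        rc=cv2.minAreaRect(A[:,:2].astype(np.float32)*1000);print('bar',rc,cv2.boxPoints(rc).tolist(),m.sum())
E
```

```text
top table z -0.0001503901468933377
plate rect mm ((514.62646484375, 283.4212646484375), (220.1466522216797, 130.55198669433594), 85.6978530883789) [[441.2771301269531, 178.55484008789062], [571.4612426757812, 168.76132202148438], [587.975830078125, 388.2876892089844], [457.79168701171875, 398.0812072753906]] 1934
fin ((510.2630920410156, 342.5009460449219), (13.317660331726074, 43.93035125732422), 2.5149319171905518) [0.5084 0.3423 0.0558] 0.06387277275808649 137
nut [ 0.5691 -0.1367  0.1111] 356 [ 0.4929 -0.2645  0.105 ] [ 0.639  -0.0305  0.116 ]
bar ((563.1587524414062, -136.6484375), (158.63230895996094, 215.11544799804688), 8.541126251220703) [[468.7478332519531, -42.063560485839844], [500.6966857910156, -254.79327392578125], [657.5697021484375, -231.23330688476562], [625.620849609375, -18.50360107421875]] 1382
side table z 0.0020905239113667424
plate rect mm ((515.5923461914062, 275.4493103027344), (135.75811767578125, 232.9267120361328), 11.711799621582031) [[425.4856872558594, 375.7093505859375], [472.7672119140625, 147.63189697265625], [605.698974609375, 175.18927001953125], [558.41748046875, 403.2667236328125]] 1225
fin ((511.2058410644531, 343.53216552734375), (11.994433403015137, 48.83888626098633), 2.348449230194092) [0.5098 0.3492 0.0551] 0.06519208602205252 102
nut [ 0.5955 -0.1618  0.111 ] 179 [ 0.5438 -0.2527  0.1051] [ 0.6798 -0.0273  0.116 ]
bar ((596.9609985351562, -133.27297973632812), (138.6317596435547, 223.166748046875), 7.243783473968506) [[514.128662109375, -31.320323944091797], [542.26806640625, -252.7058868408203], [679.7933349609375, -235.2256317138672], [651.6539306640625, -13.840072631835938]] 287
```

```bash
python3 - <<'E'
from h import *
p=pickle.load(open('pics/top0.pkl','rb'))
a=p['image'][150:220,380:520]; b=p['image'][195:260,220:320]
cv2.imwrite('pics/c1.png',cv2.cvtColor(cv2.resize(a,None,fx=5,fy=5,interpolation=cv2.INTER_CUBIC),cv2.COLOR_RGB2BGR))
cv2.imwrite('pics/c2.png',cv2.cvtColor(cv2.resize(b,None,fx=7,fy=7,interpolation=cv2.INTER_CUBIC),cv2.COLOR_RGB2BGR))
E
```

```text
(no output)
```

View pics/c1.png

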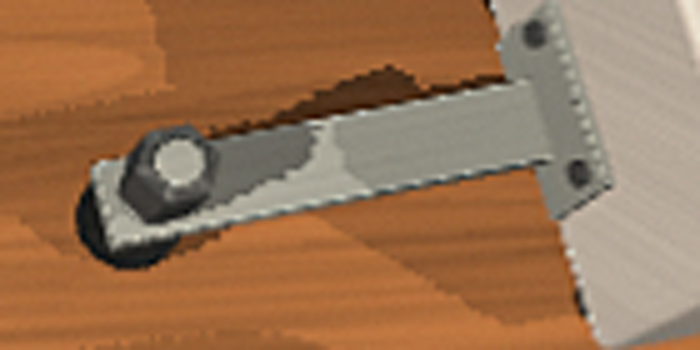

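View pics/c2.png

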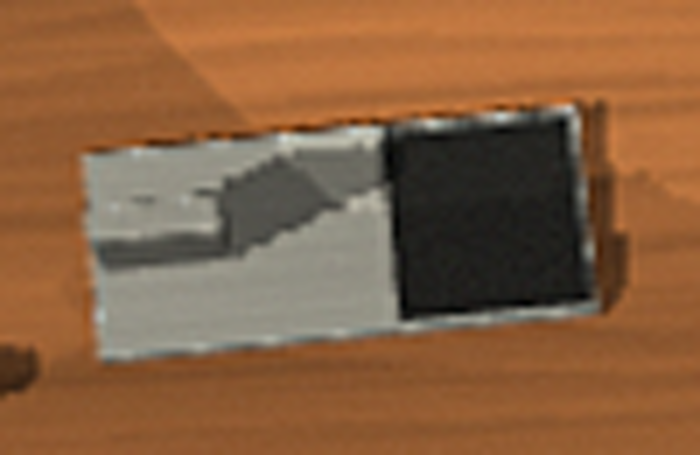

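```bash
python3 - <<'E'
from h import *
from scipy.optimize import least_squares
np.set_printoptions(precision=4,suppress=True)
p=pickle.load(open('pics/top0.pkl','rb'))
q=pickle.load(open('pics/side0.pkl','rb'))
def c(pt,s,o): return ((pt[0]+.5)/s-.5+o[0],(pt[1]+.5)/s-.5+o[1])
P=[c(t,7,(220,195)) for t in ((82,155),(577,103),(600,310),(100,360))]
W=np.array([atz(p,u,.008) for u in P]); print('plate',W)
mod=np.array([[x,y] for x,y in ((36,135),(36,-35),(-36,-35),(-36,135))])/1000
def T(v,m): 
    cs,s=np.cos(v[2]),np.sin(v[2]); return m@np.array([[cs,s],[-s,cs]])+v[:2]
for sgn in (1,-1):
    M=mod*[sgn,1]
    r=least_squares(lambda v:(T(v,M)-W[:,:2]).ravel(),[.5,.25,0]); print(sgn,r.x,r.fun*1000)
B=[c(t,5,(380,150)) for t in ((93,163),(113,248),(530,82),(548,160))]
print('bar',np.array([atz(p,u,.062) for u in B]))
print('nut top?',atz(p,c((183,163),5,(380,150)),.112),atz(p,c((183,163),5,(380,150)),.117))
for n,pp in (('top',p),('side',q)): 
    for nm in('nut_grip',):
        d=cams.place_of(pp,nm)[0]['at'] ; print(n,atz(pp,(d[0]*560,d[1]*420),.098))
a=q['image'][110:180,250:320]; b=q['image'][205:270,250:310]
cv2.imwrite('pics/c3.png',cv2.cvtColor(cv2.resize(a,None,fx=8,fy=8,interpolation=cv2.INTER_CUBIC),cv2.COLOR_RGB2BGR))
E
```

```text
plate [[0.5439 0.37   0.008 ]
 [0.552  0.1994 0.008 ]
 [0.4796 0.1966 0.008 ]
 [0.4726 0.3666 0.008 ]]
1 [0.5142 0.2332 0.044 ] [ 0.3381 -0.3623 -0.2841  0.4101  0.2458  0.0197 -0.2999 -0.0675]
-1 [0.5143 0.2332 0.0443] [-71.6143  -3.541  -72.1914  -2.7666  72.1982   3.1983  71.6075   3.1092]
bar [[ 0.5905 -0.0247  0.062 ]
 [ 0.5494 -0.0293  0.062 ]
 [ 0.617  -0.2304  0.062 ]
 [ 0.579  -0.2329  0.062 ]]
nut top? [ 0.5741 -0.0514  0.112 ] [ 0.5727 -0.0499  0.117 ]
top [ 0.579 -0.053  0.098]
side [ 0.5824 -0.0599  0.098 ]
```

View pics/c3.png

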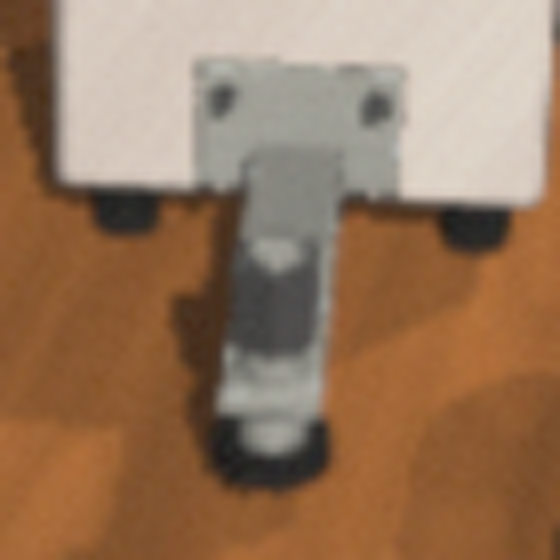

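```bash
cat > ov.py <<'E'
from h import *
def overlay(tag,ax,yaw,turn,out,crop,s,dz=0,sole=.0148,shoe=None):
    p=pickle.load(open(f'pics/{tag}.pkl','rb')); l,t,r,b=crop
    im=cv2.resize(p['image'][t:b,l:r],None,fx=s,fy=s,interpolation=cv2.INTER_CUBIC); im=cv2.cvtColor(im,cv2.COLOR_RGB2BGR)
    def pl(pts,col):
        u=(proj(p,pts)-[l,t]+.5)*s-.5; cv2.polylines(im,[np.round(u*8).astype(np.int32)],True,col,1,cv2.LINE_AA,3)
    R=lambda a:np.array([[np.cos(a),-np.sin(a)],[np.sin(a),np.cos(a)]])
    def P(m,z,y,o): m=np.array(m)@R(y).T+o; return np.c_[m,np.full(len(m),z)]
    a=np.arange(6)*np.pi/3+np.pi/6; hx=np.c_[np.cos(a),np.sin(a)]*.017/np.cos(np.pi/6)
    for z in(.076,.112): pl(P(hx,z-dz,yaw-turn,ax),(0,255,0))
    pl(P([[-.02,.022],[.02,.022],[.02,-.185],[-.02,-.185]],.062,yaw,ax),(0,255,255))
    a=np.linspace(0,6.28,40); 
    pl(P(np.c_[np.cos(a),np.sin(a)]*.025,sole-dz,0,ax),(0,0,255))
    if shoe is not None:
        o,y=shoe[:2],shoe[2]
        pl(P([[-.036,-.035],[.036,-.035],[.036,.135],[-.036,.135]],.008,y,o),(255,0,255))
        pl(P(np.array([[-1,-1],[1,-1],[1,1],[-1,1]])*.033,.010,y,o),(255,255,0))
        pl(P([[-.006,.088],[.006,.088],[.006,.132],[-.006,.132]],.060,y,o),(255,0,0))
    cv2.imwrite(out,im)
E
python3 - <<'E'
from ov import *
S=(.5142,.2332,.044)
a=overlay('top0',(.573,-.0492),.136,0,'pics/o1.png',(380,150,520,220),5,shoe=S)
a=overlay('side0',(.573,-.0492),.136,0,'pics/o2.png',(250,110,320,180),8,shoe=S)
E
```

```text
(no output)
```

View pics/o1.png

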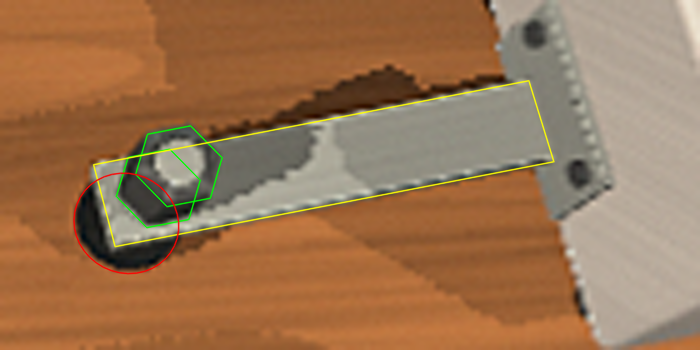

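View pics/o2.png

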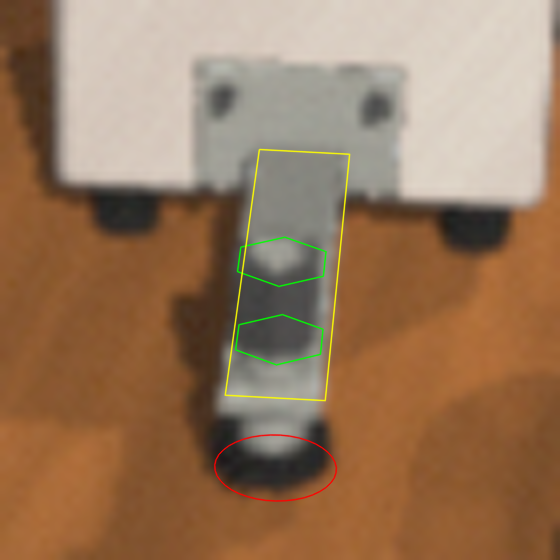

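```bash
python3 - <<'E'
from ov import *
S=(.5142,.2332,.044)
overlay('top0',(.573,-.0492),.136,0,'pics/o3.png',(220,195,320,260),7,shoe=S)
overlay('side0',(.573,-.0492),.136,0,'pics/o4.png',(250,205,315,270),8,shoe=S)
E
```

```text
(no output)
```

View pics/o3.png

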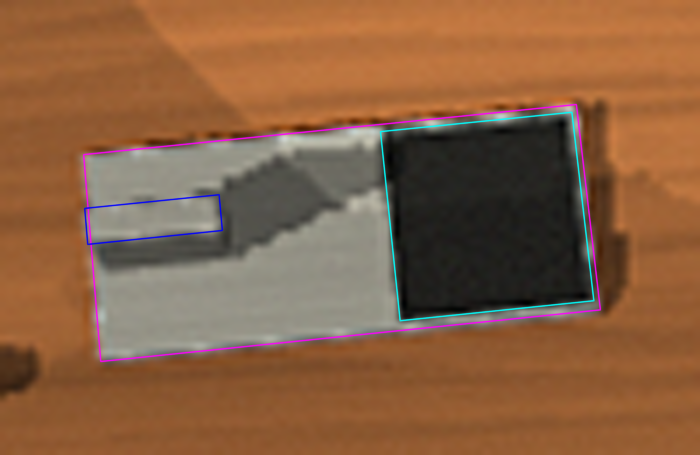

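View pics/o4.png

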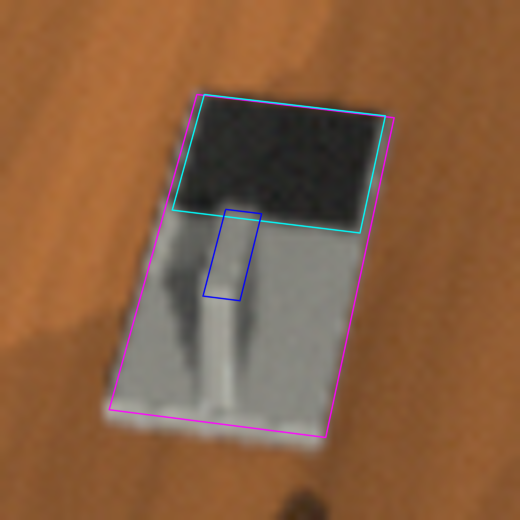

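Call:
servo_tool(rows=[[0.02,0.035,0,0,0,0.06,1],[0.04,0.07,0,0,0,0.12,1],[0.06,0.105,0,0,0,0.18,1],[0.08,0.14,0,0,0,0.24,1],[0.1,0.175,0,0,0,0.3,1],[0.12,0.21,0,0,0,0.36,1],[0.14,0.245,0,0,0,0.42,1],[0.16,0.28,0,0,0,0.48,1]], newtons=40)

```text
time_s: 2.07
ee_pos: [0.3113, -0.2471, 0.2057]
eef_rot: [3.141, -0.0, 0.76]
force: [0.7, -0.2, 0.1]
grip_width: 0.0938
```

```bash
python3 - <<'E'
from h import *
p=pickle.load(open('pics/top0.pkl','rb'))
for n,u,z in(('bowl',(392,272),.03),('spare',(336,146),.04),('jar',(369,105),.09),('box',(297,95),.055),('weight',(406,136),.045)): print(n,atz(p,u,z))
E
```

```text
bowl [0.3874016  0.00543504 0.03      ]
spare [0.69606385 0.10859667 0.04      ]
jar [0.77433438 0.02982923 0.09      ]
box [0.82723351 0.19451868 0.055     ]
weight [ 0.70909804 -0.06051661  0.045     ]
```

Call:
servo_tool(rows=[[0.01,0.04,0,0,0,0.06,1],[0.022,0.078,0,0,0,0.12,1],[0.035,0.116,0,0,0,0.18,1],[0.05,0.154,0,0,0,0.24,1],[0.065,0.192,0,0,0,0.3,1],[0.08,0.23,0,0,0,0.36,1],[0.095,0.268,0,0,0,0.42,1],[0.11,0.306,0,0,0,0.48,1]])

```text
time_s: 2.73
ee_pos: [0.4216, 0.0611, 0.206]
eef_rot: [3.14, -0.0, 1.244]
force: [1.6, -1.9, 0.1]
grip_width: 0.0939
```

Call:
servo_tool(rows=[[0.011,0.036,0,0,0,0.06,1],[0.022,0.072,0,0,0,0.12,1],[0.033,0.108,0,0,0,0.18,1],[0.044,0.144,0,0,0,0.24,1],[0.055,0.18,0,0,0,0.3,1],[0.066,0.216,0,0,0,0.36,1],[0.077,0.25,0,0,0,0.371,1],[0.088,0.282,0,0,0,0.371,1]])

```text
time_s: 3.4
ee_pos: [0.5097, 0.3452, 0.2058]
eef_rot: [3.14, -0.0, 1.616]
force: [-0.2, -0.8, 0.4]
grip_width: 0.0939
```

Call:
servo_tool(rows=[[0,-0.002,-0.03,0,0,0,1],[0,-0.002,-0.065,0,0,0,1],[0,-0.002,-0.1,0,0,0,1],[0,-0.002,-0.13,0,0,0,1],[0,-0.002,-0.155,0,0,0,1],[0,-0.002,-0.17,0,0,0,1],[0,-0.002,-0.178,0,0,0,1],[0,-0.002,-0.178,0,0,0,1]])

```text
time_s: 4.07
ee_pos: [0.509, 0.3428, 0.0262]
eef_rot: [-3.141, 0.001, 1.616]
force: [-0.6, -0.8, 0.2]
grip_width: 0.094
```

Call:
servo_tool(rows=[[0,0,0,0,0,0,-1],[0,0,0,0,0,0,-1],[0,0,0,0,0,0,-1],[0,0,0,0,0,0,-1],[0,0,0,0,0,0,-1],[0,0,0,0,0,0,-1],[0,0,0,0,0,0,-1],[0,0,0,0,0,0,-1]])

```text
time_s: 4.73
ee_pos: [0.509, 0.3429, 0.0263]
eef_rot: [-3.141, 0.001, 1.616]
force: [-0.6, 0.5, 0.7]
grip_width: 0.0441
```

```bash
python3 - <<'E'
from ov import *
shot('top','top1'); shot('side','side1'); print(ctrl.get_obs())
S=(.5142,.2332,.044)
overlay('top1',(.574,-.0495),.136,0,'pics/o5.png',(220,170,330,260),7,shoe=S)
E
```

```text
{'time_s': 4.8333, 'qpos': array([ 5.33253093e-01,  6.33034820e-01,  1.48100266e+00, -4.67381401e-04,
        1.02860610e+00,  4.88053650e-01]), 'joint_vel': array([-6.14226979e-05,  1.21423859e-03, -4.73891248e-05, -8.71196039e-05,
        1.93767505e-03, -1.09693594e-03]), 'tau': array([ 1.11367182e-03, -6.60460925e+01, -3.02173662e+01,  6.18177094e-02,
       -1.65770453e-02,  6.16446414e-05]), 'ee_pos': array([0.50899963, 0.34283516, 0.02623979]), 'eef_rot': array([-3.14085200e+00,  8.46190492e-04,  1.61623747e+00]), 'force': array([0.58429422, 0.59819001, 0.90652066]), 'moment': array([-0.03011473, -0.08315981,  0.01324459]), 'grip_width': 0.03547261604680184}
```

View pics/o5.png

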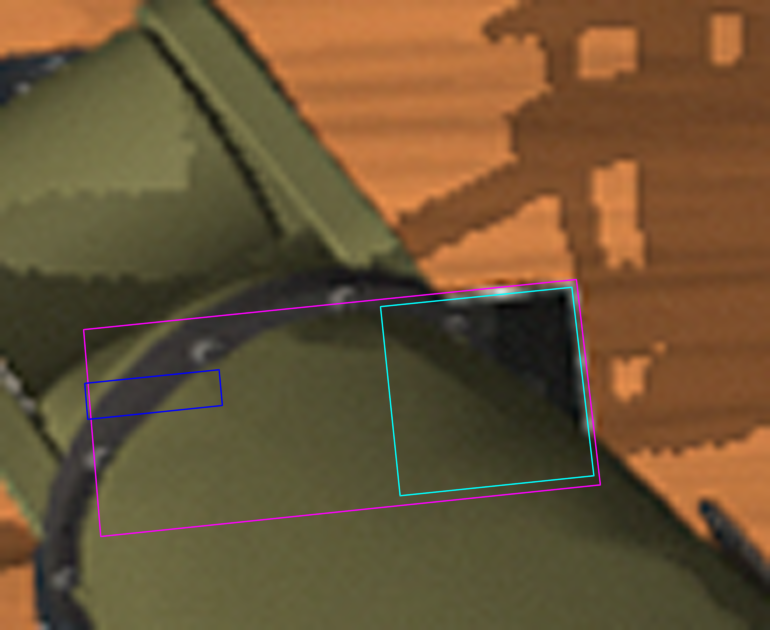

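The arm hides most of the plate here, but its visible right corner still matches the overlay. The fingers are still closing, so I'll let them finish.

Call:
servo_tool(rows=[[0,0,0,0,0,0,-1],[0,0,0,0,0,0,-1],[0,0,0,0,0,0,-1],[0,0,0,0,0,0,-1],[0,0,0,0,0,0,-1],[0,0,0,0,0,0,-1],[0,0,0,0,0,0,-1],[0,0,0,0,0,0,-1]])

```text
time_s: 5.5
ee_pos: [0.5091, 0.3429, 0.0263]
eef_rot: [-3.141, 0.001, 1.616]
force: [1.3, 0.8, -1.1]
grip_width: 0.0117
```

Call:
servo_tool(rows=[[0.003,-0.012,0,0,0,0,-1],[0.008,-0.036,0,0,0,0,-1],[0.013,-0.06,0,0,0,0,-1],[0.018,-0.084,0,0,0,0,-1],[0.023,-0.108,0,0,0,0,-1],[0.028,-0.132,0,0,0,0,-1],[0.032,-0.15,0,0,0,0,-1],[0.034,-0.16,0,0,0,0,-1]])

```text
time_s: 6.17
ee_pos: [0.5433, 0.1806, 0.0262]
eef_rot: [-3.141, 0.001, 1.615]
force: [-0.8, 2.0, -0.6]
grip_width: 0.0116
```

```bash
python3 - <<'E'
from ov import *
shot('top','top2'); shot('side','side2'); print(ctrl.get_obs()['ee_pos'])
S=(.5142+.034,.2332-.16,.044)
overlay('top2',(.574,-.0495),.136,0,'pics/o6.png',(300,150,430,260),6,shoe=S)
overlay('side2',(.574,-.0495),.136,0,'pics/o7.png',(240,120,340,230),5,shoe=S)
E
```

```text
[0.54327844 0.1813014  0.02621133]
```

View pics/o6.png

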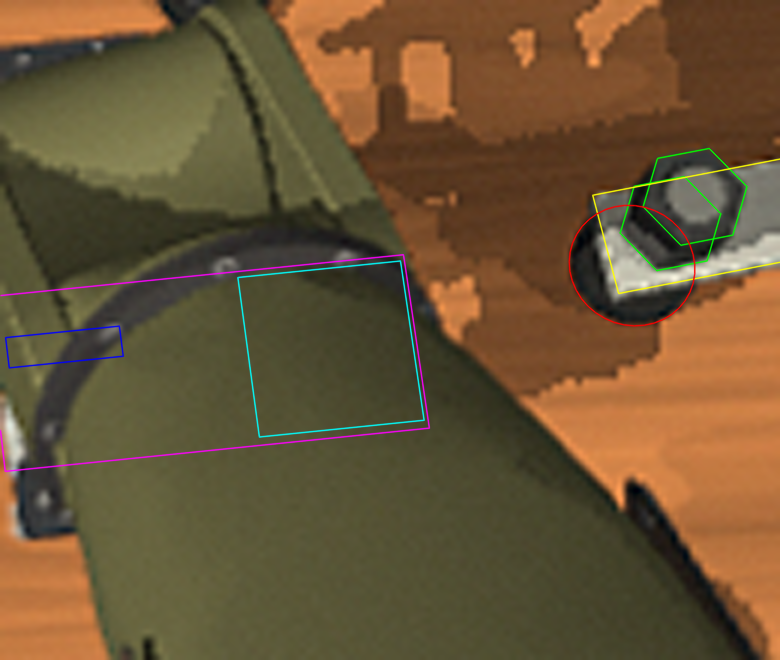

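View pics/o7.png

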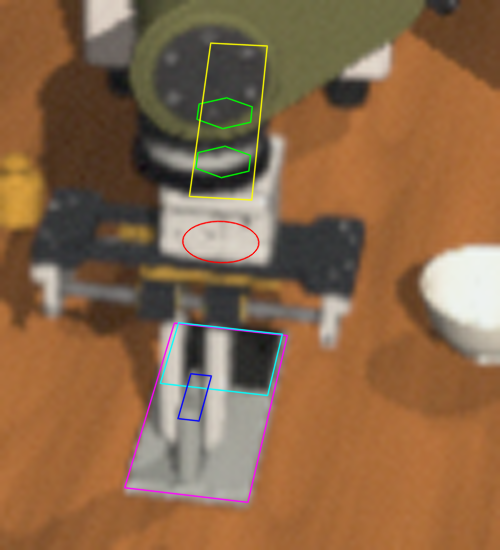

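Call:
servo_tool(rows=[[0.002,-0.012,0,0,0,0,-1],[0.006,-0.03,0,0,0,0,-1],[0.01,-0.05,0,0,0,0,-1],[0.014,-0.07,0,0,0,0,-1],[0.018,-0.09,0,0,0,0,-1],[0.022,-0.106,0,0,0,0,-1],[0.025,-0.117,0,0,0,0,-1],[0.0256,-0.1205,0,0,0,0,-1]])

```text
time_s: 6.93
ee_pos: [0.5692, 0.06, 0.0262]
eef_rot: [-3.141, 0.001, 1.614]
force: [0.3, 2.9, 0.1]
grip_width: 0.0119
```

```bash
python3 - <<'E'
from ov import *
shot('top','top3'); shot('side','side3'); print(ctrl.get_obs()['ee_pos'],ctrl.get_obs()['force'])
e=ctrl.get_obs()['ee_pos']
S=(.5142+e[0]-.509,.2332+e[1]-.3429,.044); print(S)
overlay('top3',(.574,-.0495),.136,0,'pics/o8.png',(350,130,450,240),6,shoe=S)
overlay('side3',(.574,-.0495),.136,0,'pics/o9.png',(240,100,340,210),6,shoe=S)
E
```

```text
[0.56898034 0.06070963 0.02619333] [ 0.60689431 -1.18665889 -0.50898498]
(np.float64(0.5741803442577041), np.float64(-0.048990371028573676), 0.044)
```

View pics/o8.png

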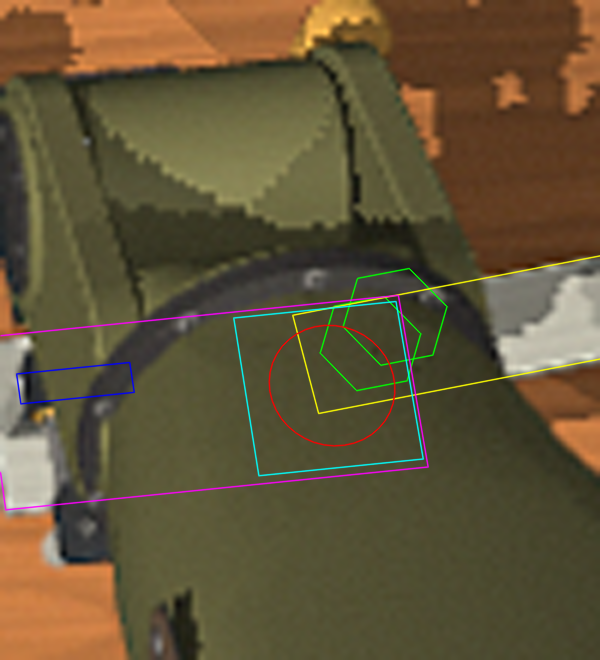

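View pics/o9.png

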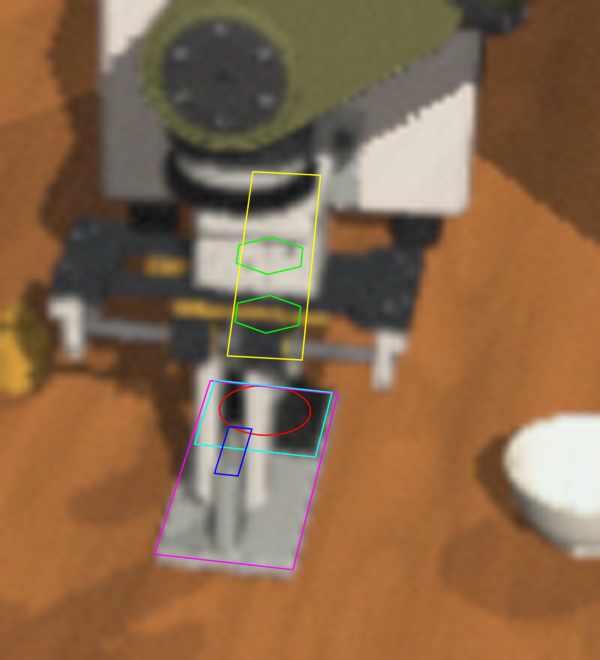

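Call:
servo_tool(rows=[[0,0,0,0,0,0,0],[0,0,0,0,0,0,0],[0,0,0,0,0,0,1],[0,0,0,0,0,0,1],[0,0,0,0,0,0,1],[0,0,0,0,0,0,1],[0,0,0.02,0,0,0,1],[0,0,0.05,0,0,0,1]])

```text
time_s: 7.7
ee_pos: [0.5674, 0.0607, 0.0744]
eef_rot: [-3.136, 0.001, 1.614]
force: [0.0, 0.4, -0.6]
grip_width: 0.062
```

Call:
servo_tool(rows=[[0,0.01,0.04,0,0,0.1,1],[0,0.04,0.075,0,0,0.2,1],[-0.01,0.07,0.1,0,0,0.3,1],[-0.02,0.1,0.12,0,0,0.4,1],[-0.03,0.13,0.12,0,0,0.5,1],[-0.04,0.16,0.12,0,0,0.6,1],[-0.05,0.19,0.12,0,0,0.7,1],[-0.05,0.2,0.12,0,0,0.8,1]])

```text
time_s: 8.37
ee_pos: [0.5156, 0.2641, 0.1946]
eef_rot: [-3.136, 0.001, 2.422]
force: [-0.0, -0.4, -0.5]
grip_width: 0.0938
```

```bash
python3 - <<'E'
from ov import *
shot('top','top4'); shot('side','side4'); print(ctrl.get_obs()['ee_pos'],ctrl.get_obs()['eef_rot'])
S=(.5742,-.049,.044)
overlay('top4',(.574,-.0495),.136,0,'pics/o10.png',(330,140,460,240),6,shoe=S)
overlay('side4',(.574,-.0495),.136,0,'pics/o11.png',(240,100,340,210),6,shoe=S)
E
```

```text
[0.51682313 0.26232725 0.194323  ] [-3.13581883e+00  1.36755098e-03  2.41852821e+00]
```

View pics/o10.png

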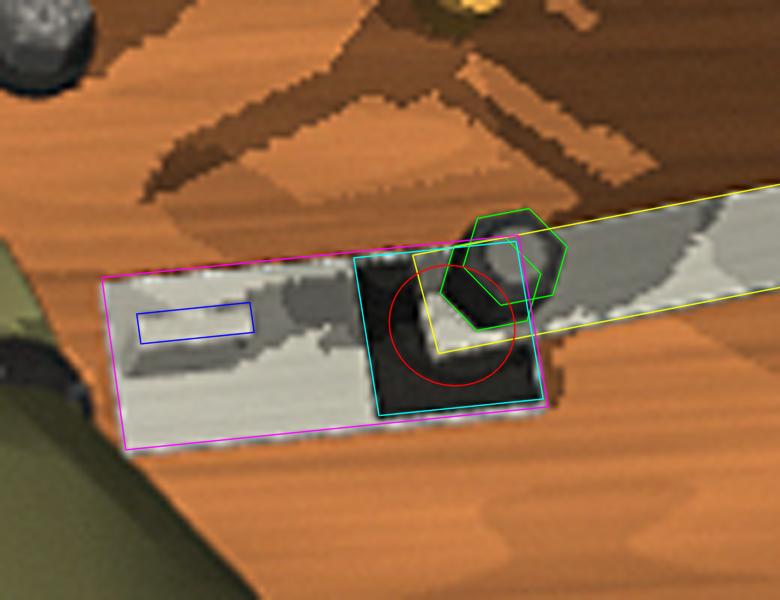

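View pics/o11.png

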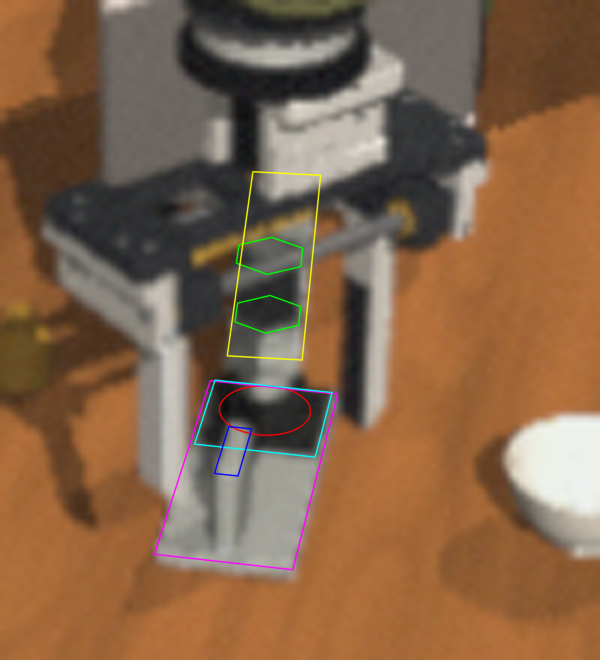

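Call:
servo_tool(rows=[[0.007,-0.038,0,0,0,0.115,1],[0.014,-0.076,0,0,0,0.23,1],[0.021,-0.114,0,0,0,0.345,1],[0.028,-0.152,0,0,0,0.46,1],[0.035,-0.19,0,0,0,0.575,1],[0.042,-0.228,0,0,0,0.69,1],[0.049,-0.266,0,0,0,0.805,1],[0.056,-0.3,0,0,0,0.92,1]])

```text
time_s: 9.13
ee_pos: [0.5725, -0.0413, 0.1944]
eef_rot: [-3.135, 0.001, -2.945]
force: [0.9, -0.1, 0.4]
grip_width: 0.094
```

Call:
servo_tool(rows=[[0.0015,-0.004,0,0,0,0.115,1],[0.0015,-0.008,0,0,0,0.23,1],[0.0015,-0.008,-0.01,0,0,0.345,1],[0.0015,-0.008,-0.03,0,0,0.463,1],[0.0015,-0.008,-0.055,0,0,0.463,1],[0.0015,-0.008,-0.08,0,0,0.463,1],[0.0015,-0.008,-0.1,0,0,0.463,1],[0.0015,-0.008,-0.113,0,0,0.463,1]])

```text
time_s: 9.8
ee_pos: [0.5728, -0.0504, 0.0791]
eef_rot: [-3.137, -0.0, -2.487]
force: [0.1, -0.3, -0.5]
grip_width: 0.0942
```

```bash
python3 - <<'E'
from ov import *
shot('side','side5'); o=ctrl.get_obs(); print(o['ee_pos'],o['eef_rot'],o['force'],o['moment'],o['qpos'])
overlay('side5',(.574,-.0495),.136,0,'pics/o12.png',(240,100,340,210),6)
E
```

```text
[ 0.57207296 -0.05027419  0.07736444] [-3.13907567e+00 -2.14225143e-03 -2.48679424e+00] [-0.63168163  0.42237765 -2.20190902] [ 0.09601509 -0.0906753  -0.01668144] [-0.14987799  0.48677222  1.57785641 -0.00373578  1.0766385  -2.37370411]
```

View pics/o12.png

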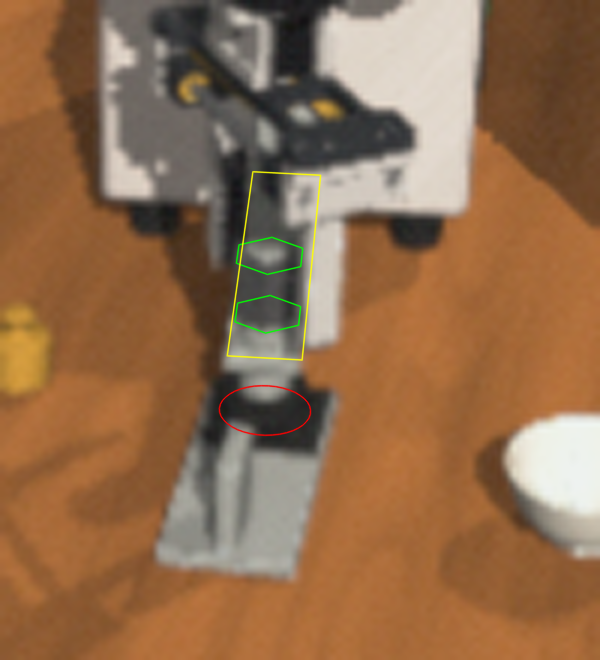

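Call:
servo_tool(rows=[[0.002,0.001,0.003,0,0,0,0],[0.002,0.001,0.004,0,0,0,-0.3],[0.002,0.001,0.004,0,0,0,-0.4],[0.002,0.001,0.004,0,0,0,-0.5],[0.002,0.001,0.004,0,0,0,-0.6],[0.002,0.001,0.004,0,0,0,-1],[0.002,0.001,0.004,0,0,0,-1],[0.002,0.001,0.004,0,0,0,-1]], newtons=20)

```text
time_s: 10.52
ee_pos: [0.5741, -0.0493, 0.0815]
eef_rot: [-3.139, -0.002, -2.487]
force: [-0.1, 0.1, 0.2]
grip_width: 0.0444
```

Call:
servo_tool(rows=[[0,0,0,0,0,0,-1],[0,0,0,0,0,0,-1],[0,0,0,0,0,0,-1],[0,0,0,0,0,0,-1],[0,0,0,0,0,0,-1],[0,0,0,0,0,0,-1],[0,0,0,0,0,0,-1],[0,0,0,0,0,0,-1]])

```text
time_s: 11.18
ee_pos: [0.5747, -0.05, 0.0817]
eef_rot: [-3.137, -0.001, -2.487]
force: [2.8, -4.4, -1.1]
grip_width: 0.0337
```

```bash
python3 - <<'E'
from h import *
o=ctrl.get_obs(); print(o['ee_pos'],o['eef_rot'],o['force'],o['moment'],o['grip_width'],o['time_s'])
E
```

```text
[ 0.57465903 -0.04997627  0.08173532] [-3.13710040e+00 -1.46924218e-03 -2.48702333e+00] [ 2.80597892 -4.41147823 -1.14846143] [-0.7602727  -0.72844661  0.04671184] 0.03371789772979427 11.1833
```

Call:
servo_tool(rows=[[0.0006,-0.0008,0,0,0,0,-1],[0.0006,-0.0008,-0.00015,0,0,-0.1,-1],[0.0006,-0.0008,-0.0003,0,0,-0.2,-1],[0.0006,-0.0008,-0.00045,0,0,-0.3,-1],[0.0006,-0.0008,-0.0006,0,0,-0.4,-1],[0.0006,-0.0008,-0.00075,0,0,-0.5,-1],[0.0006,-0.0008,-0.0009,0,0,-0.6,-1],[0.0006,-0.0008,-0.00105,0,0,-0.7,-1]], newtons=30)

```text
time_s: 11.85
ee_pos: [0.5747, -0.0496, 0.0806]
eef_rot: [-3.139, -0.003, 3.091]
force: [-5.1, 7.6, 2.7]
grip_width: 0.0337
```

```bash
cat > ob.py <<'E'
from h import *
o=ctrl.get_obs(); np.set_printoptions(precision=4,suppress=True); print(o['ee_pos'],o['eef_rot'],o['force'],o['moment'],o['grip_width'],o['time_s'],o['qpos'][5],o['tau'][5])
E
python3 ob.py
```

```text
[ 0.5747 -0.0496  0.0806] [-3.1389 -0.0033  3.0915] [-5.0513  7.6222  2.6888] [1.7203 0.6306 0.0225] 0.033741848719874054 11.85 -1.667362581286246 -2.4528492987155914
```

Call:
servo_tool(rows=[[0,0,-0.00015,0,0,-0.1,-1],[0,0,-0.0003,0,0,-0.2,-1],[0,0,-0.00045,0,0,-0.3,-1],[0,0,-0.0006,0,0,-0.4,-1],[0,0,-0.00075,0,0,-0.5,-1],[0,0,-0.0009,0,0,-0.6,-1],[0,0,-0.00105,0,0,-0.7,-1],[0,0,-0.00105,0,0,-0.7,-1]])

```text
time_s: 12.52
ee_pos: [0.5749, -0.0491, 0.0796]
eef_rot: [-3.14, -0.003, 2.387]
force: [1.3, 4.3, 0.1]
grip_width: 0.0339
```

```bash
python3 ob.py
```

```text
[ 0.5749 -0.0491  0.0796] [-3.1398 -0.0034  2.3869] [1.3443 4.2999 0.1431] [ 0.9748 -0.5147 -0.061 ] 0.03393596709235448 12.5167 -0.9652451497647906 2.245064377784729
```

Call:
servo_tool(rows=[[0,0,-0.0001,0,0,-0.06,-1],[0,0,-0.0002,0,0,-0.12,-1],[0,0,-0.0003,0,0,-0.18,-1],[0,0,-0.0004,0,0,-0.24,-1],[0,0,-0.00045,0,0,-0.3,-1],[0,0,-0.00055,0,0,-0.36,-1],[0,0,-0.0006,0,0,-0.42,-1],[0,0,-0.0007,0,0,-0.48,-1]])

```text
time_s: 13.18
ee_pos: [0.5752, -0.0489, 0.0789]
eef_rot: [-3.141, -0.003, 1.908]
force: [2.5, 2.6, -1.2]
grip_width: 0.0339
```

```bash
python3 ob.py
```

```text
[ 0.5752 -0.0489  0.0789] [-3.1406 -0.0034  1.9079] [ 2.5199  2.6092 -1.2366] [ 0.4855 -0.7689  0.0726] 0.03393110274873308 13.1833 -0.4879115144730719 -1.4454462379217148
```

Call:
servo_tool(rows=[[0,0,-0.0001,0,0,-0.04,-1],[0,0,-0.0001,0,0,-0.08,-1],[0,0,-0.0002,0,0,-0.12,-1],[0,0,-0.0002,0,0,-0.16,-1],[0,0,-0.0003,0,0,-0.2,-1],[0,0,-0.0004,0,0,-0.24,-1],[0,0,-0.0004,0,0,-0.28,-1],[0,0,-0.0005,0,0,-0.32,-1]])

```text
time_s: 13.85
ee_pos: [0.5755, -0.0488, 0.0784]
eef_rot: [-3.141, -0.003, 1.59]
force: [2.3, 1.9, -1.0]
grip_width: 0.0335
```

```bash
python3 ob.py
```

```text
[ 0.5755 -0.0488  0.0784] [-3.1413 -0.0034  1.59  ] [ 2.2823  1.9335 -1.016 ] [ 0.1712 -0.6101  0.0688] 0.033518586565151734 13.85 -0.17053094227519044 -0.950288325548172
```

Call:
servo_tool(rows=[[0,0,-0.0001,0,0,-0.04,-1],[0,0,-0.0001,0,0,-0.08,-1],[0,0,-0.0002,0,0,-0.12,-1],[0,0,-0.0002,0,0,-0.16,-1],[0,0,-0.0003,0,0,-0.2,-1],[0,0,-0.0004,0,0,-0.24,-1],[0,0,-0.0004,0,0,-0.28,-1],[0,0,-0.0005,0,0,-0.32,-1]])

```text
time_s: 14.52
ee_pos: [0.5757, -0.0489, 0.078]
eef_rot: [3.141, -0.003, 1.272]
force: [1.5, 0.7, -1.2]
grip_width: 0.034
```

```bash
python3 ob.py
```

```text
[ 0.5757 -0.0489  0.078 ] [ 3.1412 -0.0034  1.272 ] [ 1.4986  0.7075 -1.2253] [ 0.0854 -0.5793  0.0533] 0.03398597510605572 14.5167 0.1474232097273913 -0.9525344520807266
```

Call:
servo_tool(rows=[[0,0,-0.0001,0,0,-0.04,-1],[0,0,-0.0001,0,0,-0.08,-1],[0,0,-0.0002,0,0,-0.12,-1],[0,0,-0.0002,0,0,-0.16,-1],[0,0,-0.0003,0,0,-0.2,-1],[0,0,-0.0004,0,0,-0.24,-1],[0,0,-0.0004,0,0,-0.28,-1],[0,0,-0.0005,0,0,-0.32,-1]])

```text
time_s: 15.18
ee_pos: [0.5759, -0.049, 0.0775]
eef_rot: [3.141, -0.003, 0.954]
force: [1.7, -0.3, -1.4]
grip_width: 0.0335
```

```bash
python3 ob.py
```

```text
[ 0.5759 -0.049   0.0775] [ 3.1406 -0.0034  0.9539] [ 1.7375 -0.2578 -1.3951] [-0.0315 -0.4753  0.0036] 0.03351627120445041 15.1833 0.4659307559249622 -0.9549083188176155
```

Call:
servo_tool(rows=[[0,0,-0.0001,0,0,-0.04,-1],[0,0,-0.0001,0,0,-0.08,-1],[0,0,-0.0002,0,0,-0.12,-1],[0,0,-0.0002,0,0,-0.16,-1],[0,0,-0.0003,0,0,-0.2,-1],[0,0,-0.0004,0,0,-0.24,-1],[0,0,-0.0004,0,0,-0.28,-1],[0,0,-0.0005,0,0,-0.32,-1]])

```text
time_s: 15.85
ee_pos: [0.5761, -0.0492, 0.077]
eef_rot: [3.14, -0.003, 0.636]
force: [1.5, -0.6, 0.0]
grip_width: 0.0335
```

```bash
python3 ob.py; python3 - <<'E'
from ov import *
shot('side','side6');shot('top','top6')
overlay('side6',(.575,-.0495),.136,2.84,'pics/o13.png',(240,100,340,210),6)
overlay('top6',(.575,-.0495),.136,2.84,'pics/o14.png',(330,140,460,240),6,shoe=(.5742,-.049,.044))
E
python3 ob.py
```

```text
[ 0.5761 -0.0492  0.077 ] [ 3.14   -0.0034  0.636 ] [ 1.4936 -0.6304  0.0408] [-0.1271 -0.2873  0.0204] 0.03353003846460318 15.85 0.7849447288790236 -0.9564733877778053
[ 0.5761 -0.0492  0.077 ] [ 3.1401 -0.0035  0.6363] [ 1.9712 -0.4837 -0.5479] [-0.2087 -0.4156 -0.073 ] 0.033910830991540845 15.95 0.7845694050017967 0.8451070077717304
```

View pics/o13.png

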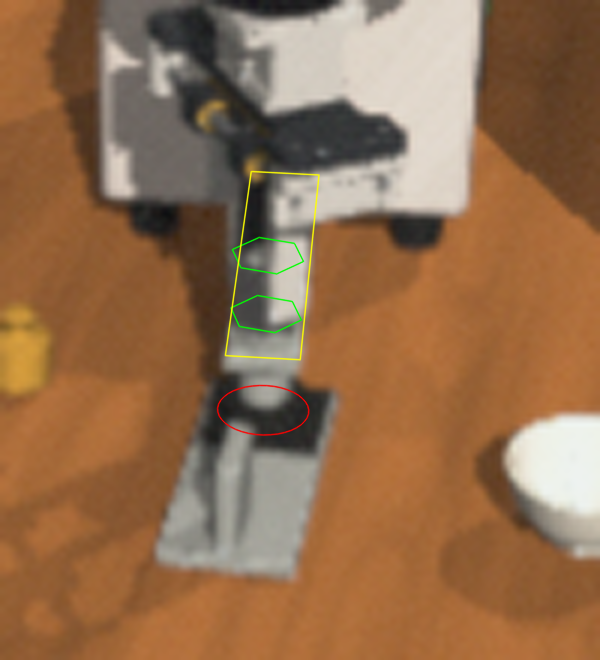

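View pics/o14.png

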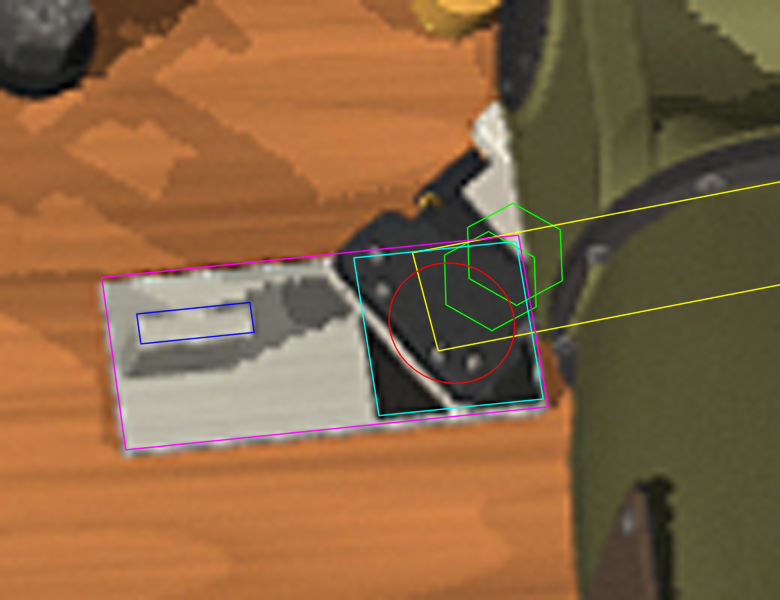

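Call:
servo_tool(rows=[[0,0,0,0,0,-0.02,-1],[0,0,-0.0001,0,0,-0.04,-1],[0,0,-0.0001,0,0,-0.06,-1],[0,0,-0.0001,0,0,-0.08,-1],[0,0,-0.0001,0,0,-0.1,-1],[0,0,-0.0002,0,0,-0.12,-1],[0,0,-0.0002,0,0,-0.14,-1],[0,0,-0.0002,0,0,-0.16,-1]])

```text
time_s: 16.62
ee_pos: [0.5762, -0.0493, 0.0768]
eef_rot: [3.14, -0.004, 0.474]
force: [2.4, -1.7, -2.2]
grip_width: 0.034
```

```bash
python3 ob.py
```

```text
[ 0.5762 -0.0493  0.0768] [ 3.1398 -0.0036  0.4744] [ 2.4461 -1.7397 -2.1886] [-0.3789 -0.4462  0.0234] 0.03395624952541511 16.6167 0.9470300354572599 -0.45571479946374893
```

Call:
servo_tool(rows=[[0,0,0,0,0,-0.02,-1],[0,0,-0.0001,0,0,-0.04,-1],[0,0,-0.0001,0,0,-0.06,-1],[0,0,-0.0001,0,0,-0.08,-1],[0,0,-0.0001,0,0,-0.1,-1],[0,0,-0.0002,0,0,-0.12,-1],[0,0,-0.0002,0,0,-0.14,-1],[0,0,-0.0002,0,0,-0.16,-1]])

```text
time_s: 17.28
ee_pos: [0.5762, -0.0494, 0.0765]
eef_rot: [3.14, -0.004, 0.312]
force: [2.1, -2.2, -2.8]
grip_width: 0.0337
```

```bash
python3 ob.py
```

```text
[ 0.5762 -0.0494  0.0765] [ 3.1397 -0.0036  0.3124] [ 2.1493 -2.1783 -2.8014] [-0.6606 -0.6008  0.0707] 0.033658996722834414 17.2833 1.1096378135443508 -0.4496178589761257
```

Call:
servo_tool(rows=[[0,0,0,0,0,-0.02,-1],[0,0,-0.0001,0,0,-0.04,-1],[0,0,-0.0001,0,0,-0.06,-1],[0,0,-0.0002,0,0,-0.08,-1],[0,0,-0.0002,0,0,-0.1,-1],[0,0,-0.0003,0,0,-0.12,-1],[0,0,-0.0003,0,0,-0.14,-1],[0,0,-0.0003,0,0,-0.16,-1]])

```text
time_s: 17.95
ee_pos: [0.5762, -0.0495, 0.0763]
eef_rot: [3.14, -0.004, 0.15]
force: [3.1, -3.9, -1.4]
grip_width: 0.034
```

```bash
python3 ob.py
```

```text
[ 0.5762 -0.0495  0.0763] [ 3.1395 -0.0036  0.1503] [ 3.1258 -3.865  -1.4038] [-0.8463 -0.4596  0.0159] 0.034019128683454636 17.95 1.2723094077773454 -0.45088388957083225
```

Call:
servo_tool(rows=[[0,0,0,0,0,-0.02,-1],[0,0,-0.0001,0,0,-0.04,-1],[0,0,-0.0001,0,0,-0.06,-1],[0,0,-0.0002,0,0,-0.08,-1],[0,0,-0.0002,0,0,-0.1,-1],[0,0,-0.0003,0,0,-0.12,-1],[0,0,-0.0003,0,0,-0.14,-1],[0,0,-0.0003,0,0,-0.16,-1]])

```text
time_s: 18.62
ee_pos: [0.5762, -0.0496, 0.076]
eef_rot: [3.139, -0.004, -0.012]
force: [2.2, -5.1, -0.1]
grip_width: 0.0336
```

```bash
python3 ob.py
```

```text
[ 0.5762 -0.0496  0.076 ] [ 3.1394 -0.0036 -0.0117] [ 2.2473 -5.1363 -0.0844] [-0.9628 -0.3169  0.0909] 0.033628910580518805 18.6167 1.4349780205322438 -0.4518698249012232
```

Call:
servo_tool(rows=[[0,-0.0004,0,0,0,-0.02,-1],[0,-0.0004,-0.0001,0,0,-0.04,-1],[0,-0.0004,-0.0001,0,0,-0.06,-1],[0,-0.0004,-0.0001,0,0,-0.08,-1],[0,-0.0004,-0.0002,0,0,-0.1,-1],[0,-0.0004,-0.0002,0,0,-0.12,-1],[0,-0.0004,-0.0002,0,0,-0.14,-1],[0,-0.0004,-0.0002,0,0,-0.16,-1]])

```text
time_s: 19.28
ee_pos: [0.5762, -0.0499, 0.0758]
eef_rot: [3.14, -0.004, -0.174]
force: [1.4, 1.1, -0.2]
grip_width: 0.0334
```

```bash
python3 ob.py
```

```text
[ 0.5762 -0.0499  0.0758] [ 3.1396 -0.0035 -0.1737] [ 1.4292  1.1241 -0.2345] [ 0.224  -0.3362  0.0437] 0.033400059301076826 19.2833 1.5968791093227315 -0.45690977945923805
```

Call:
servo_tool(rows=[[0,0,0,0,0,-0.02,-1],[0,0,-0.0001,0,0,-0.04,-1],[0,0,-0.0001,0,0,-0.06,-1],[0,0,-0.0002,0,0,-0.08,-1],[0,0,-0.0002,0,0,-0.1,-1],[0,0,-0.0003,0,0,-0.12,-1],[0,0,-0.0003,0,0,-0.14,-1],[0,0,-0.0003,0,0,-0.16,-1]])

```text
time_s: 19.95
ee_pos: [0.5761, -0.0499, 0.0755]
eef_rot: [3.139, -0.004, -0.336]
force: [0.7, -1.5, 1.1]
grip_width: 0.0338
```

```bash
python3 ob.py
```

```text
[ 0.5761 -0.0499  0.0755] [ 3.1395 -0.0035 -0.3356] [ 0.7055 -1.4751  1.063 ] [-0.1614 -0.152   0.0627] 0.0337518520959852 19.95 1.7594277949813277 -0.45728327706456184
```

Call:
servo_tool(rows=[[0,0,0,0,0,-0.02,-1],[0,0,-0.0001,0,0,-0.04,-1],[0,0,-0.0001,0,0,-0.06,-1],[0,0,-0.0001,0,0,-0.08,-1],[0,0,-0.0001,0,0,-0.1,-1],[0,0,-0.0002,0,0,-0.12,-1],[0,0,-0.0002,0,0,-0.14,-1],[0,0,-0.0002,0,0,-0.16,-1]])

```text
time_s: 20.62
ee_pos: [0.5761, -0.0501, 0.0753]
eef_rot: [3.139, -0.003, -0.498]
force: [0.4, -2.2, 0.8]
grip_width: 0.0334
```

```bash
python3 ob.py
```

```text
[ 0.5761 -0.0501  0.0753] [ 3.1393 -0.0035 -0.4977] [ 0.4042 -2.1803  0.7628] [-0.4006 -0.0306  0.012 ] 0.033393473236537644 20.6167 1.9218622283588784 -0.44388377107679844
```

Call:
servo_tool(rows=[[0,0,0,0,0,-0.02,-1],[0,0,-0.0001,0,0,-0.04,-1],[0,0,-0.0001,0,0,-0.06,-1],[0,0,-0.0001,0,0,-0.08,-1],[0,0,-0.0002,0,0,-0.1,-1],[0,0,-0.0002,0,0,-0.12,-1],[0,0,-0.0002,0,0,-0.14,-1],[0,0,-0.0002,0,0,-0.16,-1]])

```text
time_s: 21.28
ee_pos: [0.576, -0.0501, 0.0751]
eef_rot: [3.139, -0.003, -0.66]
force: [-0.1, -4.2, 1.2]
grip_width: 0.0336
```

```bash
python3 ob.py
```

```text
[ 0.576  -0.0501  0.0751] [ 3.1391 -0.0034 -0.6597] [-0.11   -4.168   1.2144] [-0.5614  0.2196  0.0932] 0.03356990456937881 21.2833 2.084249532881092 -0.4108676500618458
```

Call:
servo_tool(rows=[[0,0,0,0,0,0,-1],[0,0,0,0,0,0,-1],[0,0,0,0,0,-0.02,-1],[0,0,-0.0001,0,0,-0.04,-1],[0,0,-0.0001,0,0,-0.06,-1],[0,0,-0.0001,0,0,-0.08,-1],[0,0,-0.0002,0,0,-0.1,-1],[0,0,-0.0002,0,0,-0.12,-1]])

```text
time_s: 21.95
ee_pos: [0.576, -0.0502, 0.0749]
eef_rot: [3.139, -0.003, -0.782]
force: [-2.3, -3.2, 3.6]
grip_width: 0.034
```

```bash
python3 ob.py
```

```text
[ 0.576  -0.0502  0.0749] [ 3.1389 -0.0034 -0.7817] [-2.3178 -3.2014  3.6412] [-0.613   0.4249  0.1109] 0.033955927924003725 21.95 2.2064513394643366 -0.3786299005150795
```

Call:
servo_tool(rows=[[0,0,0,0,0,0,-1],[0,0,0,0,0,0,-1],[0,0,0,0,0,0,0],[0,0,0,0,0,0,0],[0,0,0,0,0,0,0.5],[0,0,0,0,0,0,1],[0,0,0,0,0,0,1],[0,0,0,0,0,0,1]])

```text
time_s: 22.62
ee_pos: [0.5759, -0.0501, 0.0748]
eef_rot: [3.139, -0.003, -0.782]
force: [-0.9, -0.5, 0.0]
grip_width: 0.0701
```

```bash
python3 ob.py
```

```text
[ 0.5759 -0.0501  0.0748] [ 3.1389 -0.0032 -0.7816] [-0.8646 -0.4867  0.0389] [ 0.0896  0.0186 -0.0054] 0.07007315108364191 22.6167 2.206412113764112 -0.0008536440691386815
```

Released. I'll lift straight up and move away to check.

Call:
servo_tool(rows=[[0,0,0,0,0,0,1],[0,0,0,0,0,0,1],[0,0,0.01,0,0,0,1],[0,0,0.03,0,0,0,1],[0,0,0.06,0,0,0,1],[0,0,0.09,0,0,0,1],[0,0,0.12,0,0,0,1],[0,0,0.14,0,0,0,1]])

```text
time_s: 23.28
ee_pos: [0.5764, -0.0501, 0.2188]
eef_rot: [3.141, -0.006, -0.782]
force: [-0.3, -1.1, 0.4]
grip_width: 0.0937
```

Call:
servo_tool(rows=[[-0.01,0.03,0,0,0,0.1,1],[-0.02,0.06,0,0,0,0.2,1],[-0.03,0.09,0,0,0,0.3,1],[-0.045,0.12,0,0,0,0.4,1],[-0.06,0.15,0,0,0,0.5,1],[-0.07,0.18,0,0,0,0.6,1],[-0.08,0.21,0,0,0,0.7,1],[-0.08,0.23,0,0,0,0.8,1]])

```text
time_s: 23.95
ee_pos: [0.4949, 0.1821, 0.2201]
eef_rot: [-3.142, -0.007, 0.025]
force: [0.7, -0.5, -0.4]
grip_width: 0.094
```

```bash
python3 ob.py; python3 - <<'E'
from ov import *
shot('side','side7');shot('top','top7')
overlay('side7',(.575,-.0495),.136,4.55,'pics/o15.png',(240,100,340,210),6,dz=.0068,sole=.0163)
overlay('top7',(.575,-.0495),.136,4.55,'pics/o16.png',(330,140,460,240),6,dz=.0068,sole=.0163,shoe=(.5742,-.049,.044))
E
```

```text
[0.4949 0.1821 0.2201] [-3.1415 -0.007   0.0246] [ 0.7175 -0.5452 -0.3885] [ 0.0532  0.0038 -0.0573] 0.09403179577636818 23.95 1.830669001193205 2.1142056584358215
```

View pics/o16.png

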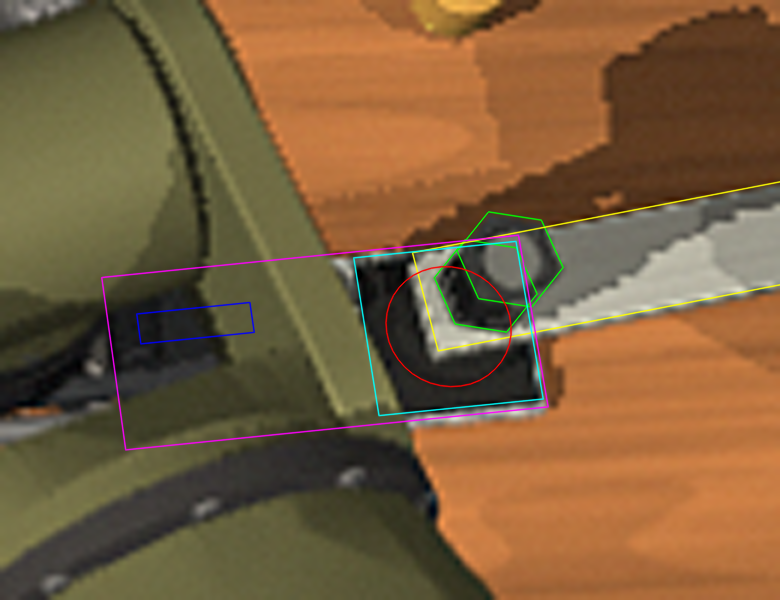

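View pics/side7.png

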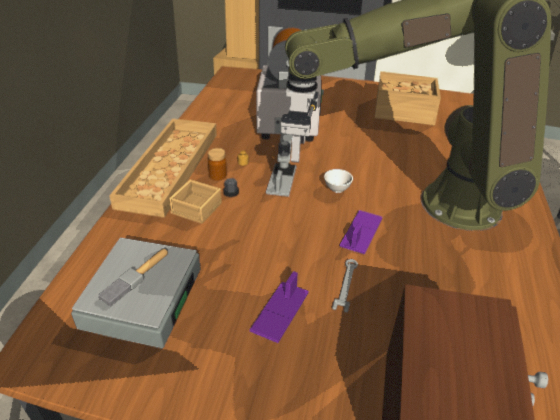

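```bash
python3 -c "
from station import hand_in
print(hand_in())"
```

```text
the job is handed in; nothing more can be done
None
```

I slid the steel shoe under the foot by its fin, let go of it, and screwed the foot down until it bears lightly on the pad. The job was handed in at about 24 s of the 72 s allowed.

- **Shoe position:** in the last top view the visible part of the plate, including the pad, was still where I set it. The pad centre is about 1–2 mm from the screw axis. The arm hid the fin end in that picture. I saw no tilt.
- **Nut turn:** I turned the hand nut about 4.55 rad clockwise in one grip, which lowers the foot about 6.8 mm. The widest possible gap was 6.5 mm, so the foot should be on the pad.
- **Contact force:** I estimate 4–8 N, but could not measure it directly. The wrist joint torque stayed steady, then rose by about 0.08 N m over roughly the last 0.3 rad.
- **Noisy check:** the wrist moment reading scattered by about ±0.04 N m. On its own it only weakly supports contact, going from around 0.045 to 0.11 N m.
- **After release:** the gripper was open and well clear. The jar, box, bowl, weight, spare foot and wrench looked unmoved in the last side view.

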